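# Set out the pigment bottles in the pouring rack

## Robot

A 7-joint arm with a two-finger parallel gripper is mounted at the origin on the work surface. World frame = base frame: x ahead of the robot, y to its left, z up, the work surface at z = 0. Lengths are in m, angles in rad, forces in N, time in s.
With the tool pointing down it reaches from about 0.425 to 0.95 m from the base axis. Payload 16.7 kg.
Tool frame: the origin (TCP) lies at the very end of the fingers, on their centre line; the grasp point (between the pads) lies 19 mm behind it; z points along the fingers, x is the direction in which the jaws open and shut, and the axes are right-handed (so a half turn about z gives the same grasp; the last joint's range is limited). The gripper opens to 94 mm and grips with 3 to 60 N. Pads are 16 mm wide; open, the fingers measure 119 mm over their backs; the gripper's body (75 mm by 177 mm) begins 78 mm behind the grasp point.
Start: joints at [1.111, 0.426, 0.074, 1.606, -0.034, 1.111, -0.067], TCP at [0.206, -0.643, 0.205] pointing down, gripper open.
Joint ranges: [-2.85, 2.85], [-0.5, 2.14], [-1.23, 1.37], [0.21, 2.46], [-1.02, 4.16], [0.16, 2.05], [-2.73, 2.73]. Speed limits (rad/s): [1.89, 1.89, 2.39, 2.39, 3.01, 3.01, 3.01].

## Interface

Orientations are given as a unit quaternion [x, y, z, w].
In Python, from workcell import * gives the robot as it stands.
- The arm moves only by the tool arm_command, never from a script. Its argument "motion" is a list that holds one entry, the list of rows, each a list of 5 numbers: the shift along the tool's x, y, z in units of 250 mm (1.0 is 250 mm), then the turn about the tool's z in units of 180 degrees (1.0 is 180 degrees), then the opening, from -1 (shut) to 1 (fully open). A call has 1 to 8 rows; each row is the pose to reach, as a shift and turn from the pose measured when the call began, along the tool's axes at that moment, turning the shorter way round; what a row does not reach only later rows make up. A row lasts 1/8 s, in which the tool goes at most 62.5 mm and 10.7 degrees, less where a joint would pass 70% of its speed; a pose out of reach is approached as far as the arm can. A call with a number of a shift or a turn outside -1 to 1 is refused whole. A call with a gripper value outside its range is refused whole. The fingers move at their own pace and stop on an object; "newtons" is the grip in N (left out, the last holds). Time passes only in rows, so rows that repeat a pose let the fingers close. It gives the time, the measured TCP pose, the force and the opening at its end, in the units of the state.
- state(): the state, without advancing time (a new reading comes with each control period).
- grab_frame(name): name is "scene" or "top" or "wrist"; returns (picture, depth): 420x560x3 uint8, red, green, blue; 420x560 float32, m along the optical axis (not along the pixel's ray), 0 where there is no reading.
- get_calibration(name): a dict with "mtx" (3x3 intrinsics, pixels), "k1" (the pictures are not rectified: a ray, as slopes to the right and down, at radius r is drawn at 1 + k1 r^2 times it, then the intrinsics apply), "cam_to_world" (4x4, takes a point from camera to world coordinates). Camera axes: x right, y down, z forward; pixel columns grow to the right and rows downward; lengths in m; the calibration is good to about 2 mm. A picture is of the moment at which its call begins: read the wrist's pose just before it. get_calibration takes no time and is no camera call; for the wrist camera it gives the pose at the moment of the call.
- close_job(): hands the job in, once; it reports no verdict.
The state is a dict: "clock": time; "joint_positions": joint angles; "joint_velocities": joint speeds; "joint_torque": joint torques, N m; "tcp_pos": TCP position; "orientation": TCP orientation; "wrist_force": force on the tool from outside, world axes, zero at the start; "torque": the same for the moment, N m; "finger_gap": finger opening in m.
Only numpy, scipy, OpenCV 4.12 (cv2) and the standard library are available. Lean on these libraries where they do the work, as an engineer would, in place of code of your own. Each camera call takes 0.05 s, during which the arm holds its last target. There are 200 camera calls.

## Task

We are about to pour the next sea board: move the four pigment bottles from the front row of the plywood storage rack into the empty dark wooden pouring rack, one to a compartment, in the same order from left to right (seen from the robot) as they stand now. Set each one down upright on the rack's floor, without dropping it or knocking any bottle over, and leave the powder jars in their places in the back row.

Things in the scene. Friction and masses are not known exactly. Their poses are not given: they have to be found in the camera images.
- storage_rack: Plywood tray, 2 rows of 4 compartments, fixed; 130 (x) x 254 (y) x 34 mm. Origin: centre of underside, on the table; y runs along the rows to the robot's left, x away from the robot (yaw within 0.3 rad). Compartments 56 mm square, floor and walls 6 mm thick, dividers 30 mm high; centres at y = 93, 31, -31, -93 mm (left to right), x = -31 (front, near row: bottles) and +31 (back row: jars).
- pouring_rack: Dark wooden tray, 1 row of 4 compartments, empty at the start, fixed; 68 (x) x 254 (y) x 34 mm; left or right of the storage rack, turned on its own. Origin, axes, walls and 6 mm floor as in the storage rack. Compartments 56 mm square, centres at x = 0, y = 93, 31, -31, -93 mm (left to right).
- navy_bottle: Pigment bottle, dark navy blue with black nozzle and a blank paper band low down; loose, rigid, 56 to 112 g. Round, 36 mm diameter up to 78 mm above its base, then a narrowing neck and nozzle, 107 mm high in all. Origin: centre of underside; z up its axis. It starts upright in the storage rack's front row, before the navy jar.
- turquoise_bottle: Pigment bottle, turquoise with black nozzle and a blank paper band low down; loose, rigid, 56 to 112 g. Round, 36 mm diameter up to 78 mm above its base, then a narrowing neck and nozzle, 107 mm high in all. Origin: centre of underside; z up its axis. It starts upright in the storage rack's front row, before the turquoise jar.
- coral_bottle: Pigment bottle, coral red-orange with black nozzle and a blank paper band low down; loose, rigid, 56 to 112 g. Round, 36 mm diameter up to 78 mm above its base, then a narrowing neck and nozzle, 107 mm high in all. Origin: centre of underside; z up its axis. It starts upright in the storage rack's front row, before the coral jar.
- white_bottle: Pigment bottle, white with black nozzle and a blank paper band low down; loose, rigid, 56 to 112 g. Round, 36 mm diameter up to 78 mm above its base, then a narrowing neck and nozzle, 107 mm high in all. Origin: centre of underside; z up its axis. It starts upright in the storage rack's front row, before the white jar.
- navy_jar: Low mica powder jar, pale grey with a dark navy blue lid; loose, 42 mm diameter, 34 mm high, 50 g. Origin: centre of underside; z up. It stands in the storage rack's back row, straight behind the navy bottle, and stays there.
- turquoise_jar: Low mica powder jar, pale grey with a turquoise lid; loose, 42 mm diameter, 34 mm high, 50 g. Origin: centre of underside; z up. It stands in the storage rack's back row, straight behind the turquoise bottle, and stays there.
- coral_jar: Low mica powder jar, pale grey with a coral red-orange lid; loose, 42 mm diameter, 34 mm high, 50 g. Origin: centre of underside; z up. It stands in the storage rack's back row, straight behind the coral bottle, and stays there.
- white_jar: Low mica powder jar, pale grey with a white lid; loose, 42 mm diameter, 34 mm high, 50 g. Origin: centre of underside; z up. It stands in the storage rack's back row, straight behind the white bottle, and stays there.
There are look-alikes about, which are no part of the job. What is shaped like the turquoise_bottle but yellow is not meant.

How it is judged:
By the outcome, as a careful person would: the job done as asked, in the order asked, and still so for the second after the job is handed in, with the robot touching nothing.
It also fails if it takes over 106 s, if anything falls off the work surface, if the arm or the gripper's body presses on something with over 40 N, if the wrist force passes 120 N, or if a joint passes its speed limit or range.

## Working session

There is one attempt and no reset: what is moved stays moved. The work goes in short steps, Python scripts to look and compute and a tool call to move; the robot and the scene stay as the last step left them, time stands still between calls to the robot, and variables do not carry over. Pictures are saved under pics/ and viewed, about 12 in all and at most 16, crops included, and the job is handed in when it is done.

Besides the shell and the picture viewer there is one more tool, called after "Call:" as a command line: name --argument value ..., lists and objects as JSON in quotes. arm_command: Moves the arm, as the interface text tells. Shifts and turns lie within -1 to 1; 1 stands for 250 mm of shift or 180 degrees of turn. Its arguments: {"type":"object","properties":{"motion":{"type":"array"},"newtons":{"type":"number"}},"required":["motion"]}

```bash
ls; mkdir -p pics
python3 - <<'E'
from workcell import *
import cv2, numpy as np
np.set_printoptions(precision=4,suppress=True)
s=state();print(s)
for n in("scene","top"):
    p,d=grab_frame(n);c=get_calibration(n)
    np.savez("pics/%s0.npz"%n,p=p,d=d,**{k:np.array(c[k]) for k in c})
    cv2.imwrite("pics/%s0.png"%n,p[:,:,::-1]);print(n,c)
E
```

```text
pics
{'clock': 0.0, 'joint_positions': array([ 1.1115,  0.4267,  0.0738,  1.6066, -0.0341,  1.1108, -0.0671]), 'joint_velocities': array([ 0.0007,  0.    ,  0.001 , -0.0015,  0.0003, -0.0003, -0.0001]), 'joint_torque': array([  0.001 , -93.5791,   3.6675, -45.4195,  -0.0487,   0.0202,
         0.0002]), 'tcp_pos': array([ 0.2057, -0.6424,  0.2048]), 'orientation': array([ 0.8077, -0.5896, -0.0006, -0.0004]), 'wrist_force': array([-0.6061, -0.6275, -0.1788]), 'torque': array([-0.0538, -0.0448,  0.0606]), 'finger_gap': 0.09379150218656646}
scene {'mtx': array([[394.0461,   0.    , 281.8381],
       [  0.    , 394.0461, 209.2662],
       [  0.    ,   0.    ,   1.    ]]), 'k1': -0.07877954496799161, 'cam_to_world': array([[ 0.2623,  0.831 , -0.4905,  0.9313],
       [ 0.965 , -0.2253,  0.1343, -0.1373],
       [ 0.0011, -0.5086, -0.861 ,  0.7629],
       [ 0.    ,  0.    ,  0.    ,  1.    ]])}
top {'mtx': array([[499.7938,   0.    , 274.2293],
       [  0.    , 499.7938, 206.4758],
       [  0.    ,   0.    ,   1.    ]]), 'k1': -0.08550443920589444, 'cam_to_world': array([[ 0.0006, -0.9956,  0.0932,  0.4021],
       [-1.    , -0.0015, -0.0096,  0.0008],
       [ 0.0097, -0.0932, -0.9956,  1.2099],
       [ 0.    ,  0.    ,  0.    ,  1.    ]])}
```

View pics/top0.png

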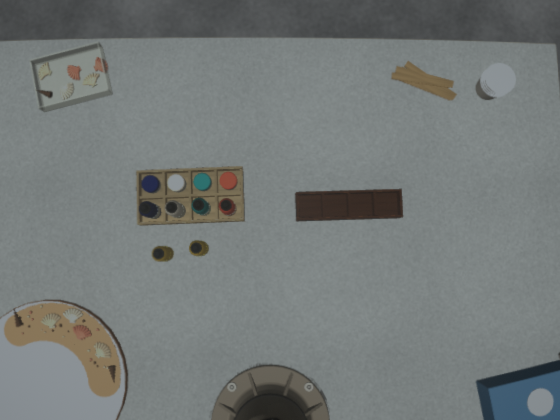

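View pics/scene0.png

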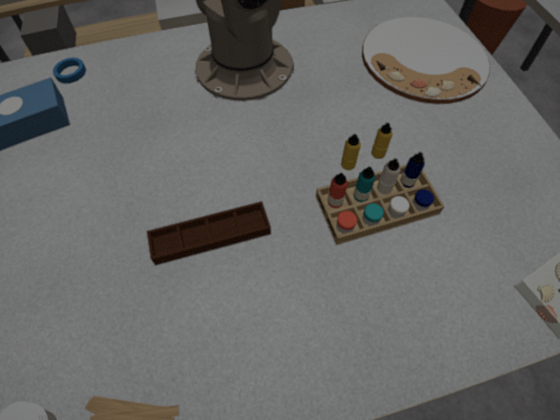

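Top view, left to right: navy (150,209), white (175,208), turquoise (202,206) and coral (228,206) bottles, with jars behind them. The yellow look-alikes are at (162,254) and (198,248), in front of the rack and not wanted. The pouring rack is at (349,205).

```bash
cat > h.py <<'E'
import numpy as np, cv2
np.set_printoptions(precision=4,suppress=True)
def ray(c,uv):
    uv=np.atleast_2d(np.array(uv,float)); K=c['mtx']; p=(uv-[K[0,2],K[1,2]])/[K[0,0],K[1,1]]
    q=p.copy()
    for _ in range(20): q=p/(1+float(c['k1'])*(q**2).sum(1,keepdims=True))
    T=c['cam_to_world']; return T[:3,3], np.c_[q,np.ones(len(q))]@T[:3,:3].T
def onplane(c,uv,z):
    o,d=ray(c,uv); return o+d*((z-o[2])/d[:,2])[:,None]
def tri(c1,u1,c2,u2):
    A=[];b=[]
    for c,u in((c1,u1),(c2,u2)):
        o,d=ray(c,u); d=d[0]/np.linalg.norm(d[0]); P=np.eye(3)-np.outer(d,d); A.append(P); b.append(P@o)
    x=np.linalg.lstsq(np.vstack(A),np.hstack(b),rcond=None)[0]
    return x,[np.linalg.norm(A[i]@x-b[i]) for i in(0,1)]
def proj(c,X):
    T=np.linalg.inv(c['cam_to_world']); p=np.atleast_2d(X)@T[:3,:3].T+T[:3,3]; q=p[:,:2]/p[:,2:]
    q=q*(1+float(c['k1'])*(q**2).sum(1,keepdims=True)); return q*[c['mtx'][0,0],c['mtx'][1,1]]+c['mtx'][:2,2]
E
python3 - <<'E'
from h import *
t=np.load('pics/top0.npz');s=np.load('pics/scene0.npz')
a=cv2.resize(t['p'][155:270,125:250],None,fx=6,fy=6,interpolation=cv2.INTER_CUBIC)[:, :,::-1]
a=np.clip(a.astype(float)*1.8,0,255).astype(np.uint8)
a=cv2.resize(a,(640,590)); 
cv2.imwrite('pics/cropA.png',a)
a=cv2.resize(s['p'][110:270,140:460],(800,400),interpolation=cv2.INTER_CUBIC)[:,:,::-1]
cv2.imwrite('pics/cropB.png',np.clip(a.astype(float)*1.8,0,255).astype(np.uint8))
# dark rack mask
for n,c,roi in(('top',t,(slice(170,240),slice(280,420))),('scene',s,(slice(190,275),slice(135,285)))):
    g=c['p'].astype(int).sum(2); m=np.zeros(g.shape,np.uint8); m[roi]=(g[roi]<170)*255
    k=max(cv2.findContours(m,0,2)[0],key=cv2.contourArea); r=cv2.minAreaRect(k); b=cv2.boxPoints(r)
    ap=cv2.approxPolyDP(cv2.convexHull(k),4,True)[:,0]
    print(n,cv2.contourArea(k),r,ap.tolist(),'\n',onplane(c,b,.034),'\n',onplane(c,ap,.034))
# plywood rack top view
hsv=cv2.cvtColor(t['p'],cv2.COLOR_RGB2HSV)
m=np.zeros(g.shape,np.uint8); R=(slice(155,235),slice(125,260)); print(hsv[200,140],hsv[196,180],hsv[240,230]); m[R]=(hsv[R][...,1]>60)*255
k=cv2.convexHull(np.vstack(cv2.findContours(cv2.morphologyEx(m,2,np.ones((2,2))),0,2)[0])); r=cv2.minAreaRect(k);print(r,onplane(t,cv2.boxPoints(r),.034))
E
```

```text
top 2809.0 ((348.5664978027344, 204.69496154785156), (27.956863403320312, 105.28500366210938), 88.26429748535156) [[400, 190], [401, 216], [297, 219], [296, 193]] 
 [[ 0.546  -0.061   0.034 ]
 [ 0.5543 -0.313   0.034 ]
 [ 0.4873 -0.3134  0.034 ]
 [ 0.4796 -0.0628  0.034 ]] 
 [[ 0.5522 -0.3111  0.034 ]
 [ 0.4899 -0.312   0.034 ]
 [ 0.4826 -0.0643  0.034 ]
 [ 0.5443 -0.0621  0.034 ]]
scene 3968.0 ((207.6680908203125, 232.75518798828125), (34.52679443359375, 122.51859283447266), 75.0685806274414) [[261, 202], [270, 233], [157, 264], [152, 260], [148, 231]] 
 [[ 0.4935 -0.3171  0.034 ]
 [ 0.4831 -0.0586  0.034 ]
 [ 0.567  -0.0601  0.034 ]
 [ 0.574  -0.3066  0.034 ]] 
 [[ 0.4866 -0.0626  0.034 ]
 [ 0.5649 -0.0624  0.034 ]
 [ 0.5735 -0.2984  0.034 ]
 [ 0.5622 -0.3073  0.034 ]
 [ 0.4937 -0.3087  0.034 ]]
[20 69 67] [ 21  73 108] [ 86  13 133]
((190.91213989257812, 196.30352783203125), (53.83695602416992, 105.95527648925781), 87.70938873291016) [[0.5956 0.3176 0.034 ]
 [0.6058 0.0644 0.034 ]
 [0.4775 0.0585 0.034 ]
 [0.467  0.309  0.034 ]]
```

View pics/cropA.png

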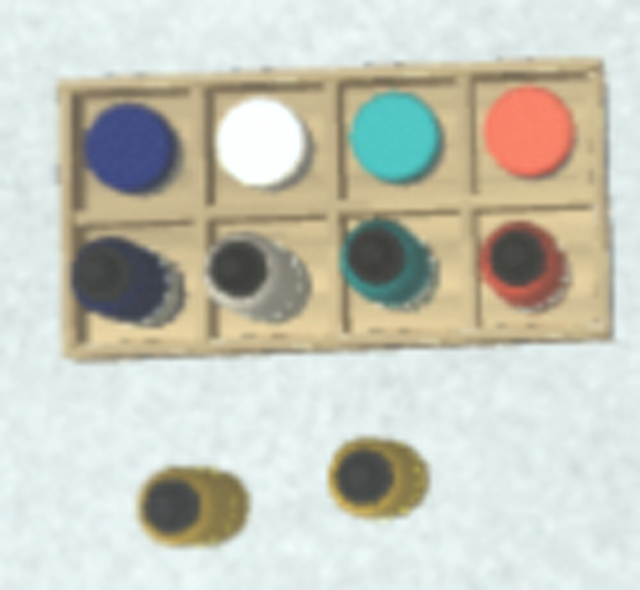

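View pics/cropB.png

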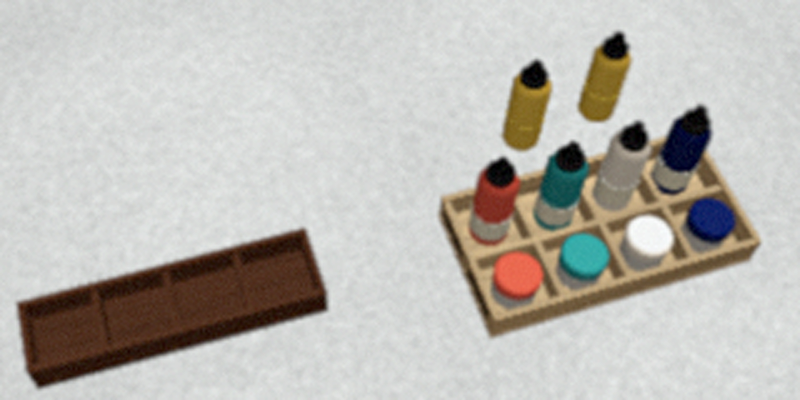

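The crops confirm the targets. The four wanted bottles stand before jars of their own colours, and the two yellow ones stand on the table in front and have no band. The pouring rack is empty. Next I triangulate nozzles, lids and rack corners.

Run:
```python
from h import *
t=np.load('pics/top0.npz');s=np.load('pics/scene0.npz')
A=lambda x,y:(125+(x-.5)/5.12,155+(y-.5)/5.13)
B=lambda x,y:(140+x/2.5,110+y/2.5)
P=dict(navy=((103,270),(699,112)),white=((238,265),(634,128)),turq=((375,252),(571,147)),coral=((517,255),(500,163)),
 yelR=((365,478),(536,66)),yelL=((173,505),(616,38)),jn=((130,148),(711,218)),jw=((262,142),(649,236)),jt=((396,137),(584,255)),jc=((530,131),(518,274)),
 rackLB=((63,82),(758,240)),rackRB=((602,62),(490,328)),rackRF=((610,340),(444,202)))
for k,(a,b) in P.items():
    x,e=tri(t,A(*a),s,B(*b)); print(k,x,np.array(e), 'depth z', )
# dark rack corners: (top px),(scene crop)
for a,b in (((402,190),(38,373)),((295.5,192.5),(326,296)),((402.5,217),(18,303)),((296.5,220),(305,231))):
    x,e=tri(t,a,s,B(*b)); print('pour',a,x,np.array(e))
# depth points on top view: dark floor
o,d=ray(t,[(310,205),(335,205),(361,204),(388,203)])
for i,(u,v) in enumerate([(310,205),(335,205),(361,204),(388,203)]):
    print(o+d[i]*t['d'][v,u])
```

```text
navy [0.504  0.2802 0.1078] [0.0032 0.0032] depth z
white [0.5056 0.2202 0.1074] [0.002 0.002] depth z
turq [0.5112 0.1606 0.1086] [0.002 0.002] depth z
coral [0.51   0.0991 0.1066] [0.0019 0.0019] depth z
yelR [0.4144 0.1662 0.1   ] [0.0035 0.0035] depth z
yelL [0.4024 0.2488 0.1006] [0.0028 0.0028] depth z
jn [0.5674 0.2871 0.033 ] [0.0025 0.0025] depth z
jw [0.5702 0.2254 0.0331] [0.0025 0.0025] depth z
jt [0.5726 0.1632 0.0322] [0.0026 0.0026] depth z
jc [0.5754 0.1011 0.0326] [0.0029 0.0029] depth z
rackLB [0.5986 0.3194 0.0311] [0.0019 0.0019] depth z
rackRB [0.6103 0.0675 0.0153] [0.0014 0.0014] depth z
rackRF [0.4798 0.0655 0.0174] [0.0043 0.0043] depth z
pour (402, 190) [ 0.5541 -0.3115  0.0212] [0.0077 0.0077]
pour (295.5, 192.5) [ 0.5476 -0.0596  0.0214] [0.0021 0.0021]
pour (402.5, 217) [ 0.4882 -0.3151  0.0256] [0.0026 0.0026]
pour (296.5, 220) [ 0.4814 -0.0616  0.0238] [0.0021 0.0021]
[ 0.5185 -0.0974  0.0062]
[ 0.5188 -0.1584  0.0045]
[ 0.5213 -0.222   0.0043]
[ 0.5237 -0.288   0.0064]
```

Call:
arm_command --motion '[[[-0.54,-0.93,-0.3,-0.41,0.6],[-0.54,-0.93,-0.3,-0.41,0.6],[-0.54,-0.93,-0.3,-0.41,0.6],[-0.54,-0.93,-0.3,-0.41,0.6],[-0.54,-0.93,-0.3,-0.41,0.6],[-0.54,-0.93,-0.3,-0.41,0.6],[-0.54,-0.93,-0.3,-0.41,0.6],[-0.54,-0.93,-0.3,-0.41,0.6]]]'

```text
clock: 1.1
tcp_pos: [0.3858, -0.4431, 0.2797]
orientation: [1.0, 0.013, -0.0, -0.001]
wrist_force: [0.3, -0.3, -0.0]
finger_gap: 0.0753
```

Call:
arm_command --motion '[[[0.46,-1.0,0,0,0.6],[0.46,-1.0,0,0,0.6],[0.46,-1.0,0,0,0.6],[0.46,-1.0,0,0,0.6],[0.46,-1.0,0,0,0.6],[0.46,-1.0,0,0,0.6]]]'

```text
clock: 1.85
tcp_pos: [0.4948, -0.1882, 0.28]
orientation: [1.0, 0.013, -0.0, -0.001]
wrist_force: [-0.5, -0.9, 0.4]
finger_gap: 0.0755
```

```bash
cat > w.py <<'E'
import sys; from h import *; from workcell import *
def snap(name):
    s=state(); c=get_calibration("wrist"); p,d=grab_frame("wrist")
    np.savez("pics/%s.npz"%name,p=p,d=d,**{k:np.array(c[k]) for k in c})
    cv2.imwrite("pics/%s.png"%name,np.clip(p[:,:,::-1]*1.6,0,255).astype(np.uint8)); print(s['clock'],s['tcp_pos'],s['orientation'],s['joint_positions']); print(c['cam_to_world'])
if __name__=='__main__': snap(sys.argv[1])
E
python3 w.py w1
```

```text
1.85 [ 0.4948 -0.1882  0.28  ] [ 0.9999  0.0127 -0.0003 -0.001 ] [ 0.6248  0.1526 -0.425   1.8153  0.0657  1.1888  0.2051]
[[ 0.9997  0.0253  0.0055  0.4941]
 [ 0.0258 -0.9716 -0.2351 -0.1203]
 [-0.0006  0.2351 -0.972   0.4595]
 [ 0.      0.      0.      1.    ]]
```

View pics/w1.png

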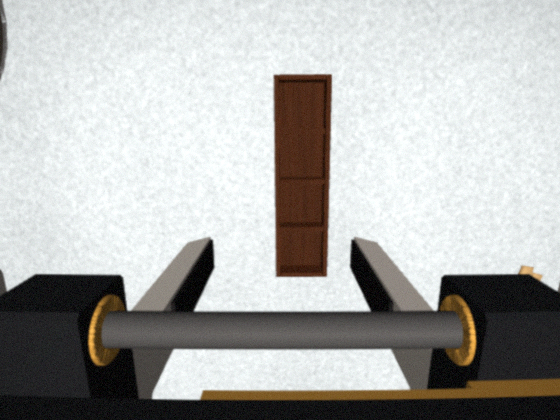

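The wrist view shows the pouring rack with its rim at about (275,75)–(331,276), three dividers, and nothing in it. I'll measure it, then move over the storage rack.

Run:
```python
from h import *
c=np.load('pics/w1.npz'); g=c['p'].astype(int).sum(2); R=(slice(60,290),slice(255,345)); m=np.zeros(g.shape,np.uint8)
m[R]=(g[R]<210)*255
k=max(cv2.findContours(m,0,2)[0],key=cv2.contourArea); ap=cv2.approxPolyDP(cv2.convexHull(k),4,True)[:,0]
print(cv2.contourArea(k),ap.tolist()); w=onplane(c,ap,.034);print(w)
r=cv2.minAreaRect((w[:,:2]*1000).astype(np.float32));print(r)
o,d=ray(c,[(300,130),(328,200),(278,150),(300,225),(300,255)])
for i,(u,v) in enumerate([(300,130),(328,200),(278,150),(300,225),(300,255)]): print(u,v,o+d[i]*c['d'][v,u])
```

```text
10527.5 [[330, 75], [326, 274], [277, 275], [274, 76]]
[[ 0.5484 -0.0608  0.034 ]
 [ 0.5574 -0.3095  0.034 ]
 [ 0.4925 -0.3125  0.034 ]
 [ 0.4833 -0.0637  0.034 ]]
((520.430908203125, -186.6650390625), (65.09422302246094, 249.53126525878906), 2.1010382175445557)
300 130 [ 0.516  -0.1244  0.0299]
328 200 [ 0.5543 -0.2092  0.034 ]
278 150 [ 0.49   -0.1488  0.0342]
300 225 [ 0.521  -0.2458  0.0235]
300 255 [ 0.5237 -0.2944  0.0058]
```

Call:
arm_command --motion '[[[0.05,-1.0,0,0,0.6],[0.05,-1.0,0,0,0.6],[0.05,-1.0,0,0,0.6],[0.05,-1.0,0,0,0.6],[0.05,-1.0,0,0,0.6],[0.05,-1.0,0,0,0.6]]]'

```text
clock: 2.65
tcp_pos: [0.5008, 0.0587, 0.28]
orientation: [1.0, 0.01, -0.001, -0.001]
wrist_force: [-0.9, 0.1, 0.0]
finger_gap: 0.0754
```

```bash
python3 w.py w2
```

```text
2.65 [0.5008 0.0587 0.28  ] [ 0.9999  0.0105 -0.0007 -0.0005] [ 0.331   0.1259 -0.6211  1.8558  0.0775  1.1853 -0.2946]
[[ 0.9998  0.0211  0.0037  0.5006]
 [ 0.0214 -0.9715 -0.2359  0.1268]
 [-0.0014  0.2359 -0.9718  0.4594]
 [ 0.      0.      0.      1.    ]]
```

View pics/w2.png

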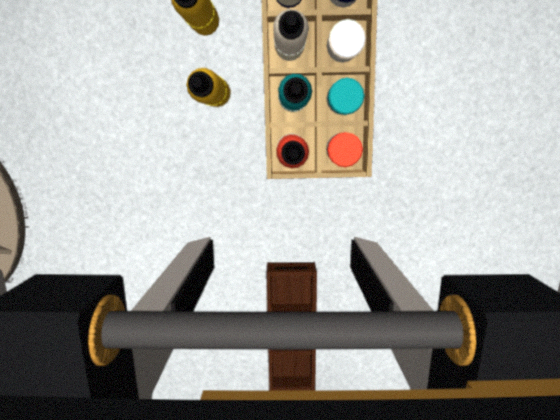

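White, turquoise and coral stand at nozzle pixels (291,25), (295,92) and (293,152). The lids are at (346,40), (345,96) and (345,150), and the yellow ones at (190,3) and (202,84).

Run:
```python
from h import *
c=np.load('pics/w2.npz');t=np.load('pics/top0.npz')
A=lambda x,y:(125+(x-.5)/5.12,155+(y-.5)/5.13)
for n,a,b in (('coral',(517,255),(292.5,153)),('turq',(375,252),(295,91.5)),('white',(238,265),(291,25)),('jc',(530,131),(345,149.5)),('jt',(396,137),(345.5,96)),('jw',(262,142),(346.5,39.5)),('yelR',(365,478),(202,83))):
    x,e=tri(t,A(*a),c,b); print(n,x,np.array(e),onplane(c,b,.04 if n[0]=='j' else .111)[0])
w=onplane(c,[(267,178),(371,176),(375,14)],.034);print(w)
```

```text
coral [0.5117 0.0989 0.0873] [0.0004 0.0004] [0.5113 0.1005 0.111 ]
turq [0.5127 0.1617 0.0866] [0.0003 0.0003] [0.5121 0.1592 0.111 ]
white [0.5063 0.2212 0.0971] [0.0009 0.0009] [0.5067 0.2182 0.111 ]
jc [0.5772 0.0995 0.0252] [0.0018 0.0018] [0.5763 0.1008 0.04  ]
jt [0.5739 0.1625 0.0264] [0.0018 0.0018] [0.5732 0.1622 0.04  ]
jw [0.5608 0.2109 0.0953] [0.0007 0.0007] [0.5707 0.2233 0.04  ]
yelR [0.4133 0.169  0.0672] [0.0012 0.0012] [0.4228 0.1653 0.111 ]
[[0.483  0.0634 0.034 ]
 [0.6117 0.0688 0.034 ]
 [0.6023 0.2525 0.034 ]]
```

Call:
arm_command --motion '[[[0.045,-0.165,0.1,-0.007,0.4],[0.045,-0.165,0.3,-0.007,0.4],[0.045,-0.165,0.5,-0.007,0.4],[0.045,-0.165,0.7,-0.007,0.4],[0.045,-0.165,0.84,-0.007,0.4],[0.045,-0.165,0.91,-0.007,0.4],[0.045,-0.165,0.91,-0.007,0.4]]]'

```text
clock: 3.58
tcp_pos: [0.5108, 0.0989, 0.0521]
orientation: [1.0, 0.02, -0.001, -0.0]
wrist_force: [-0.1, -0.1, 1.3]
finger_gap: 0.066
```

```bash
python3 w.py w3
```

```text
3.575 [0.5108 0.0989 0.0521] [ 0.9998  0.0203 -0.0014 -0.0003] [ 0.1632  0.4357 -0.5768  2.0492  0.3412  0.7524 -0.5834]
[[ 0.9992  0.0405  0.0069  0.5095]
 [ 0.041  -0.9708 -0.2362  0.1671]
 [-0.0028  0.2363 -0.9717  0.2315]
 [ 0.      0.      0.      1.    ]]
```

View pics/w3.png

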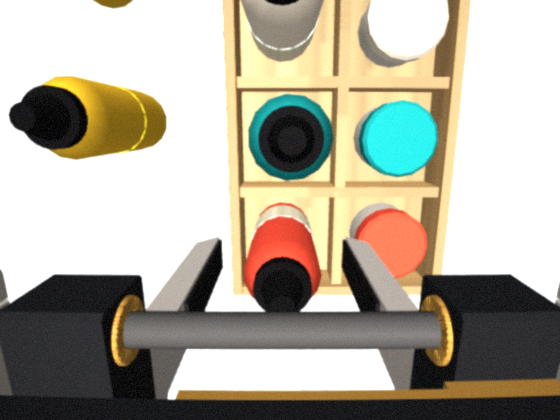

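The coral bottle stands midway between the fingers (nozzle about (282,290)), and the jar is clear of the back finger. Closing.

Call:
arm_command --motion '[[[0,0,0,0,-0.5],[0,0,0,0,-0.5],[0,0,0,0,-0.5],[0,0,0,0,-0.5],[0,0,0,0,-0.5],[0,0,-0.1,0,-0.5],[0,0,-0.3,0,-0.5],[0,0,-0.52,0,-0.5]]]' --newtons 20

```text
clock: 4.62
tcp_pos: [0.5109, 0.0993, 0.1841]
orientation: [1.0, 0.021, -0.001, -0.001]
wrist_force: [0.6, -0.0, -1.3]
finger_gap: 0.0355
```

Call:
arm_command --motion '[[[-0.004,0.2,0,0,-0.5],[-0.008,0.4,0,0,-0.5],[-0.012,0.6,0,0,-0.5],[-0.016,0.8,0,0,-0.5],[-0.02,0.98,0,0,-0.5],[-0.02,0.98,0,0,-0.5]]]'

```text
clock: 5.38
tcp_pos: [0.5154, -0.1492, 0.1834]
orientation: [1.0, 0.018, -0.002, -0.0]
wrist_force: [-0.0, 1.2, -2.0]
finger_gap: 0.0355
```

Call:
arm_command --motion '[[[0.005,0.2,0,0,-0.5],[0.01,0.4,0,0,-0.5],[0.013,0.525,0,0,-0.5],[0.013,0.525,0.12,0,-0.5],[0.013,0.525,0.28,0,-0.5],[0.013,0.525,0.4,0,-0.5],[0.013,0.525,0.48,0,-0.5],[0.013,0.525,0.48,0,-0.5]]]'

```text
clock: 6.38
tcp_pos: [0.5226, -0.2793, 0.0623]
orientation: [1.0, 0.019, -0.003, -0.001]
wrist_force: [-0.5, 0.2, -0.3]
finger_gap: 0.0355
```

```bash
python3 w.py w4 | head -1;python3 - <<'E'
from workcell import *
import cv2
cv2.imwrite('pics/s4.png',cv2.resize(grab_frame('scene')[0][160:300,120:300,::-1],(720,560),interpolation=2))
E
```

```text
6.375 [ 0.5226 -0.2793  0.0623] [ 0.9998  0.0186 -0.0027 -0.0009] [ 0.7024  0.4912 -0.409   1.8875  0.2595  0.8205  0.1944]
```

View pics/w4.png

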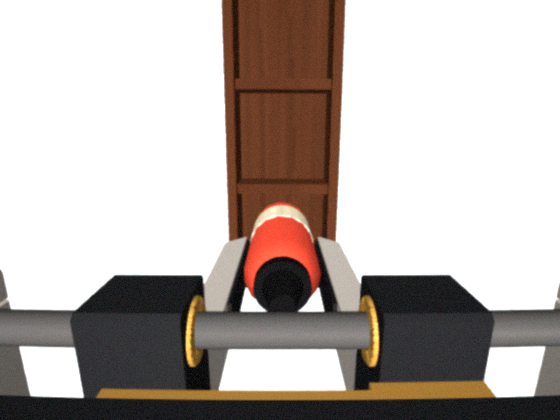

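View pics/s4.png

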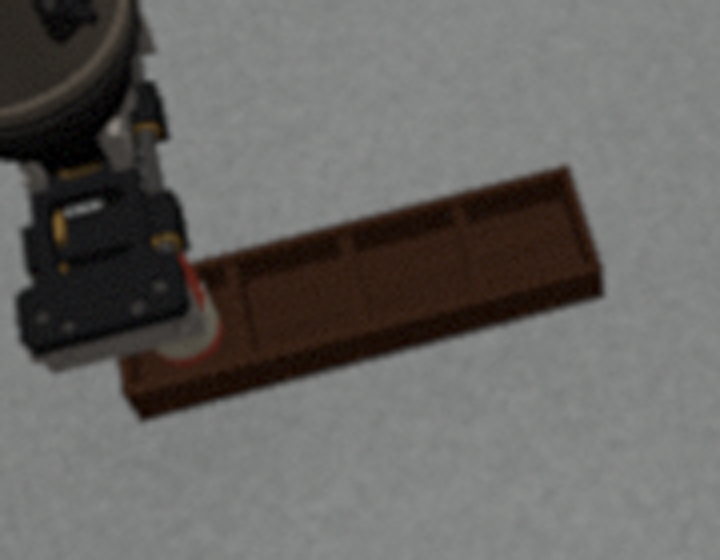

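The coral bottle is within the rightmost compartment. Now lowering onto the floor.

Call:
arm_command --motion '[[[0,0,0.02,0,-0.5],[0,0,0.034,0,-0.5],[0,0,0.04,0,-0.5],[0,0,0.042,0,-0.5]]]'

```text
clock: 6.98
tcp_pos: [0.5235, -0.2801, 0.0536]
orientation: [1.0, 0.018, -0.001, -0.0]
wrist_force: [-0.7, 0.5, -0.3]
finger_gap: 0.0351
```

Call:
arm_command --motion '[[[0,0,0.006,0,-0.5],[0,0,0.008,0,-0.5],[0,0,0.008,0,-0.5]]]'

```text
clock: 7.35
tcp_pos: [0.5237, -0.2805, 0.0533]
orientation: [1.0, 0.018, -0.001, 0.0]
wrist_force: [-9.1, 2.8, 25.9]
finger_gap: 0.0358
```

Call:
arm_command --motion '[[[0,0,-0.005,0,-0.1],[0,0,-0.005,0,0.1],[0,0,-0.005,0,0.3],[0,0,-0.005,0,0.4],[0,0,-0.1,0,0.4],[0,0,-0.3,0,0.4],[0,0,-0.5,0,0.4]]]'

```text
clock: 8.22
tcp_pos: [0.5238, -0.2801, 0.1794]
orientation: [1.0, 0.018, -0.002, 0.0]
wrist_force: [-0.5, 0.5, 0.2]
finger_gap: 0.0655
```

Call:
arm_command --motion '[[[0.005,-0.25,0,0,0.4],[0.01,-0.5,0,0,0.4],[0.015,-0.75,0,0,0.4],[0.02,-1.0,0,0,0.4],[0.02,-1.0,0,0,0.4]]]'

```text
clock: 8.85
tcp_pos: [0.5195, -0.0252, 0.1797]
orientation: [1.0, 0.022, -0.001, -0.0]
wrist_force: [-0.3, -0.9, 0.4]
finger_gap: 0.0663
```

```bash
python3 w.py w5 | head -1
```

```text
8.85 [ 0.5195 -0.0252  0.1797] [ 0.9998  0.0217 -0.0013 -0.0004] [ 0.4315  0.2518 -0.5833  1.9468  0.1634  0.9919 -0.1841]
```

View pics/w5.png

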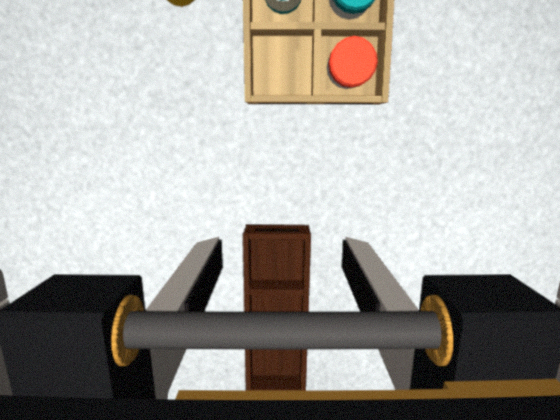

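The storage rack with coral's compartment empty and its jar undisturbed. On to turquoise.

Call:
arm_command --motion '[[[0.002,-0.25,0,0,0.4],[0.003,-0.5,0,0,0.4],[0.004,-0.74,0,0,0.4],[0.004,-0.74,0.05,0,0.4],[0.004,-0.74,0.25,0,0.4],[0.004,-0.74,0.42,0,0.4],[0.004,-0.74,0.51,0,0.4],[0.004,-0.74,0.51,0,0.4]]]'

```text
clock: 9.9
tcp_pos: [0.512, 0.1549, 0.0503]
orientation: [1.0, 0.019, -0.003, 0.001]
wrist_force: [0.8, 1.1, 0.4]
finger_gap: 0.0659
```

Call:
arm_command --motion '[[[0,0,0,0,-0.5],[0,0,0,0,-0.5],[0,0,0,0,-0.5],[0,0,0,0,-0.5],[0,0,0,0,-0.5],[0,0,-0.1,0,-0.5],[0,0,-0.3,0,-0.5],[0,0,-0.54,0,-0.5]]]' --newtons 20

```text
clock: 10.9
tcp_pos: [0.5121, 0.155, 0.1863]
orientation: [1.0, 0.02, -0.004, 0.001]
wrist_force: [0.6, -0.3, -0.1]
finger_gap: 0.0354
```

Call:
arm_command --motion '[[[-0.004,0.2,0,0,-0.5],[-0.008,0.4,0,0,-0.5],[-0.012,0.6,0,0,-0.5],[-0.016,0.8,0,0,-0.5],[-0.02,0.99,0,0,-0.5],[-0.02,0.99,0,0,-0.5]]]'

```text
clock: 11.65
tcp_pos: [0.5164, -0.0962, 0.1864]
orientation: [1.0, 0.017, -0.004, 0.001]
wrist_force: [-0.2, 1.0, -0.7]
finger_gap: 0.0355
```

```bash
python3 w.py w6 | head -1
python3 - <<'E'
from h import *
# base of the bottle in hand: compare lower body in w4 (coral) and w6 (turq): body ends
for n in('w3','w4','w6'):
    c=np.load('pics/%s.npz'%n);h=cv2.cvtColor(c['p'],cv2.COLOR_RGB2HSV)
    m=np.zeros(h.shape[:2],np.uint8);R=(slice(190,312),slice(235,335));hh=h[R]
    m[R]=((hh[...,2]<28))*0+ ((((hh[...,0]<8)|(hh[...,0]>172))&(hh[...,1]>200)&(hh[...,2]>110)) if n!='w6' else ((hh[...,0]>75)&(hh[...,0]<100)&(hh[...,1]>150)))*255
    k=max(cv2.findContours(m,0,2)[0],key=cv2.contourArea);print(n,cv2.boundingRect(k),cv2.contourArea(k))
c=np.load('pics/w6.npz');cv2.imwrite('pics/w6c.png',cv2.resize(np.clip(c['p'][190:320,220:345,::-1]*1.6,0,255).astype(np.uint8),(500,520)))
E
```

```text
11.65 [ 0.5164 -0.0962  0.1864] [ 0.9998  0.0169 -0.0043  0.001 ] [ 0.5392  0.252  -0.5547  1.9263  0.158   1.014  -0.0525]
w3 (304, 247, 4, 4) 3.5
w4 (308, 241, 3, 9) 4.0
w6 (242, 207, 81, 80) 2893.5
```

View pics/w6c.png

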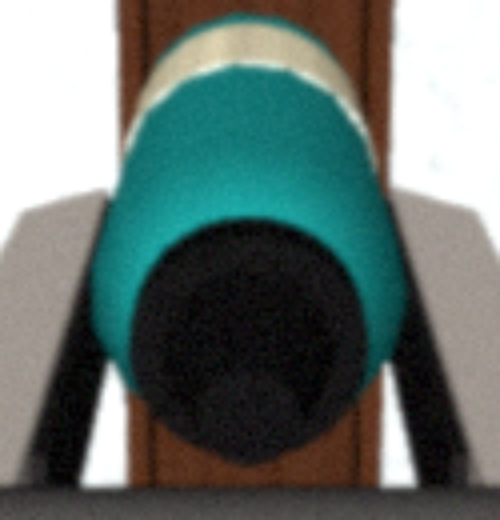

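Call:
arm_command --motion '[[[0,0.2,0,0,-0.5],[0,0.4,0,0,-0.5],[0,0.51,0,0,-0.5],[0,0.51,0.12,0,-0.5],[0,0.51,0.28,0,-0.5],[0,0.51,0.42,0,-0.5],[0,0.51,0.5,0,-0.5],[0,0.51,0.52,0,-0.5]]]'

```text
clock: 12.7
tcp_pos: [0.5201, -0.2204, 0.056]
orientation: [1.0, 0.019, -0.005, 0.0]
wrist_force: [-1.1, -0.1, -0.6]
finger_gap: 0.036
```

Call:
arm_command --motion '[[[0,0,0.01,0,-0.5],[0,0,0.016,0,-0.5],[0,0,0.018,0,-0.5],[0,0,0.018,0,-0.5]]]'

```text
clock: 13.2
tcp_pos: [0.5203, -0.2205, 0.0519]
orientation: [1.0, 0.019, -0.004, 0.0]
wrist_force: [0.5, 0.8, -1.4]
finger_gap: 0.0359
```

Call:
arm_command --motion '[[[0,0,0.004,0,-0.5],[0,0,0.007,0,-0.5],[0,0,0.007,0,-0.5]]]'

```text
clock: 13.58
tcp_pos: [0.5204, -0.2208, 0.0509]
orientation: [1.0, 0.019, -0.004, 0.001]
wrist_force: [-3.6, 0.7, 11.7]
finger_gap: 0.0354
```

Contact. Release and rise, then go to white.

Call:
arm_command --motion '[[[0,0,0,0,-0.1],[0,0,0,0,0.1],[0,0,0,0,0.3],[0,0,0,0,0.4],[0,0,-0.1,0,0.4],[0,0,-0.3,0,0.4],[0,0,-0.52,0,0.4]]]'

```text
clock: 14.45
tcp_pos: [0.521, -0.2203, 0.1818]
orientation: [1.0, 0.019, -0.005, 0.0]
wrist_force: [0.5, -1.0, 0.6]
finger_gap: 0.0657
```

Call:
arm_command --motion '[[[0.005,-0.25,0,0,0.4],[0.01,-0.5,0,0,0.4],[0.015,-0.75,0,0,0.4],[0.018,-1.0,0,0,0.4],[0.018,-1.0,0,0,0.4]]]'

```text
clock: 15.08
tcp_pos: [0.5158, 0.0347, 0.1821]
orientation: [1.0, 0.022, -0.004, -0.0]
wrist_force: [-0.2, -0.8, -0.5]
finger_gap: 0.066
```

Call:
arm_command --motion '[[[0,-0.25,0,0,0.4],[-0.004,-0.5,0,0,0.4],[-0.006,-0.74,0,0,0.4],[-0.006,-0.75,0,0,0.4],[-0.006,-0.75,0,0,0.4]]]'

```text
clock: 15.7
tcp_pos: [0.506, 0.2214, 0.1819]
orientation: [1.0, 0.022, -0.005, -0.0]
wrist_force: [0.2, -1.5, 0.1]
finger_gap: 0.0658
```

Call:
arm_command --motion '[[[0,0,0.05,0,0.4],[0,0,0.25,0,0.4],[0,0,0.42,0,0.4],[0,0,0.51,0,0.4],[0,0,0.52,0,0.4]]]'

```text
clock: 16.32
tcp_pos: [0.504, 0.2193, 0.05]
orientation: [1.0, 0.021, -0.006, 0.001]
wrist_force: [-0.5, -0.7, 0.7]
finger_gap: 0.0657
```

Call:
arm_command --motion '[[[0,0,0,0,-0.5],[0,0,0,0,-0.5],[0,0,0,0,-0.5],[0,0,0,0,-0.5],[0,0,0,0,-0.5],[0,0,-0.1,0,-0.5],[0,0,-0.3,0,-0.5],[0,0,-0.54,0,-0.5]]]' --newtons 20

```text
clock: 17.32
tcp_pos: [0.5048, 0.2193, 0.1858]
orientation: [1.0, 0.022, -0.007, 0.001]
wrist_force: [0.9, 0.1, -1.1]
finger_gap: 0.0358
```

Call:
arm_command --motion '[[[-0.002,0.2,0,0,-0.5],[-0.004,0.4,0,0,-0.5],[-0.006,0.6,0,0,-0.5],[-0.007,0.8,0,0,-0.5],[-0.007,0.99,0,0,-0.5],[-0.007,0.99,0,0,-0.5]]]'

```text
clock: 18.08
tcp_pos: [0.5136, -0.0317, 0.186]
orientation: [1.0, 0.019, -0.007, 0.001]
wrist_force: [0.3, 1.4, -1.2]
finger_gap: 0.0356
```

Call:
arm_command --motion '[[[0.001,0.2,0,0,-0.5],[0.002,0.4,0,0,-0.5],[0.003,0.5,0,0,-0.5],[0.003,0.5,0.12,0,-0.5],[0.003,0.5,0.28,0,-0.5],[0.003,0.5,0.42,0,-0.5],[0.003,0.5,0.5,0,-0.5],[0.003,0.5,0.52,0,-0.5]]]'

```text
clock: 19.08
tcp_pos: [0.5167, -0.1557, 0.0552]
orientation: [1.0, 0.02, -0.008, 0.001]
wrist_force: [1.0, 0.8, -0.8]
finger_gap: 0.0357
```

Call:
arm_command --motion '[[[0,0,0.008,0,-0.5],[0,0,0.014,0,-0.5],[0,0,0.018,0,-0.5],[0,0,0.018,0,-0.5]]]'

```text
clock: 19.58
tcp_pos: [0.5167, -0.1558, 0.051]
orientation: [1.0, 0.02, -0.008, 0.001]
wrist_force: [-1.1, -0.1, -1.0]
finger_gap: 0.0356
```

Call:
arm_command --motion '[[[0,0,0.004,0,-0.5],[0,0,0.006,0,-0.5],[0,0,0.006,0,-0.5]]]'

```text
clock: 19.95
tcp_pos: [0.5173, -0.156, 0.0503]
orientation: [1.0, 0.02, -0.008, 0.001]
wrist_force: [-1.6, 0.4, 10.8]
finger_gap: 0.0358
```

Call:
arm_command --motion '[[[0,0,0,0,-0.1],[0,0,0,0,0.1],[0,0,0,0,0.3],[0,0,0,0,0.4],[0,0,-0.1,0,0.4],[0,0,-0.3,0,0.4],[0,0,-0.52,0,0.4]]]'

```text
clock: 20.82
tcp_pos: [0.5187, -0.1554, 0.1813]
orientation: [1.0, 0.02, -0.008, 0.001]
wrist_force: [0.3, -1.3, 0.1]
finger_gap: 0.0659
```

Call:
arm_command --motion '[[[0.005,-0.25,0,0,0.4],[0.01,-0.5,0,0,0.4],[0.015,-0.75,0,0,0.4],[0.018,-1.0,0,0,0.4],[0.018,-1.0,0,0,0.4]]]'

```text
clock: 21.45
tcp_pos: [0.5127, 0.0997, 0.1813]
orientation: [1.0, 0.023, -0.008, -0.0]
wrist_force: [1.2, -1.5, 0.6]
finger_gap: 0.0656
```

```bash
python3 w.py w7 |head -1;python3 - <<'E'
from workcell import *
import cv2
cv2.imwrite('pics/s7.png',cv2.resize(grab_frame('scene')[0][100:280,130:470,::-1],(800,424),interpolation=2))
E
```

```text
21.45 [0.5127 0.0997 0.1813] [ 0.9997  0.0232 -0.0079 -0.    ] [ 0.2676  0.2782 -0.6767  1.9266  0.1965  1.0194 -0.45  ]
```

View pics/s7.png

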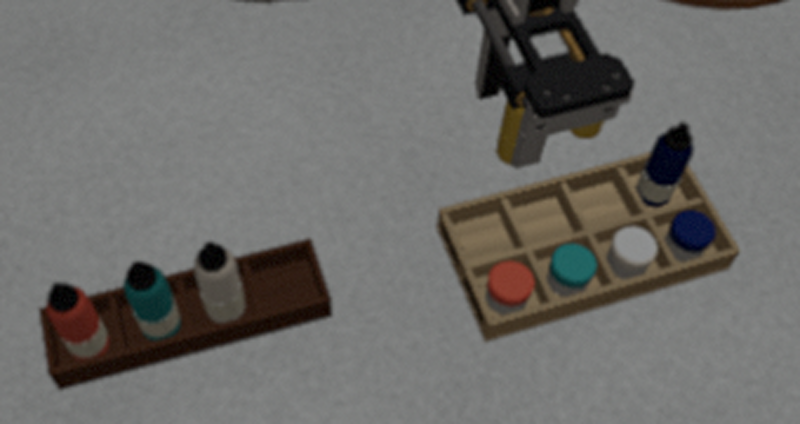

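View pics/w7.png

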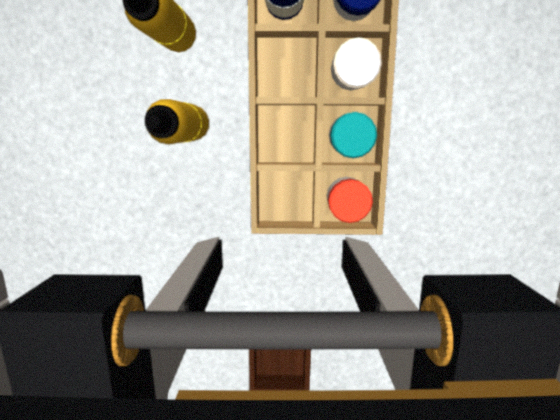

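Coral, turquoise and white stand upright in their compartments, the jars are in place, and navy remains at the left. Going for navy.

Call:
arm_command --motion '[[[0,-0.25,0,0,0.4],[-0.002,-0.5,0,0,0.4],[-0.002,-0.73,0,0,0.4],[-0.002,-0.73,0,0,0.4],[-0.002,-0.73,0,0,0.4]]]'

```text
clock: 22.18
tcp_pos: [0.5059, 0.2754, 0.1801]
orientation: [1.0, 0.02, -0.009, 0.001]
wrist_force: [-0.1, 0.0, -0.2]
finger_gap: 0.066
```

Call:
arm_command --motion '[[[0,0,0.05,0,0.4],[0,0,0.25,0,0.4],[0,0,0.42,0,0.4],[0,0,0.51,0,0.4],[0,0,0.52,0,0.4]]]'

```text
clock: 22.8
tcp_pos: [0.503, 0.2729, 0.0482]
orientation: [1.0, 0.019, -0.01, 0.002]
wrist_force: [0.8, 1.0, 0.4]
finger_gap: 0.0659
```

Call:
arm_command --motion '[[[0,-0.015,-0.012,0,0.4],[0,-0.03,-0.012,0,0.4],[0,-0.03,-0.012,0,0.4]]]'

```text
clock: 23.18
tcp_pos: [0.5032, 0.281, 0.0521]
orientation: [1.0, 0.019, -0.009, 0.002]
wrist_force: [0.3, 0.3, -0.4]
finger_gap: 0.0658
```

```bash
python3 w.py w8
```

```text
23.175 [0.5032 0.281  0.0521] [ 0.9998  0.0188 -0.0093  0.0019] [-0.1126  0.5393 -0.6463  1.9088  0.413   0.8485 -0.9368]
[[ 0.9991  0.0413 -0.009   0.5049]
 [ 0.0379 -0.9698 -0.2408  0.35  ]
 [-0.0187  0.2402 -0.9705  0.2311]
 [ 0.      0.      0.      1.    ]]
```

View pics/w8.png

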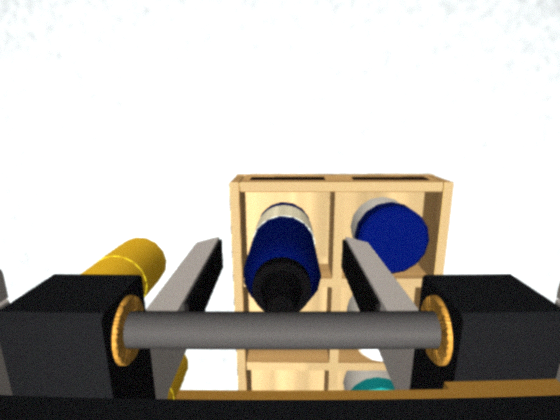

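Navy is centred between the fingers as coral was, and the yellow bottle is clear of the front finger. Grip and lift.

Call:
arm_command --motion '[[[0,0,0,0,-0.5],[0,0,0,0,-0.5],[0,0,0,0,-0.5],[0,0,0,0,-0.5],[0,0,0,0,-0.5],[0,0,-0.1,0,-0.5],[0,0,-0.3,0,-0.5],[0,0,-0.54,0,-0.5]]]' --newtons 20

```text
clock: 24.22
tcp_pos: [0.505, 0.281, 0.1876]
orientation: [1.0, 0.019, -0.01, 0.002]
wrist_force: [1.8, 0.4, -1.0]
finger_gap: 0.0356
```

Call:
arm_command --motion '[[[-0.002,0.2,0,0,-0.5],[-0.004,0.4,0,0,-0.5],[-0.006,0.6,0,0,-0.5],[-0.007,0.8,0,0,-0.5],[-0.007,0.99,0,0,-0.5],[-0.007,0.99,0,0,-0.5]]]'

```text
clock: 24.98
tcp_pos: [0.5125, 0.0298, 0.1884]
orientation: [1.0, 0.016, -0.011, 0.003]
wrist_force: [-0.4, 1.1, -0.6]
finger_gap: 0.0355
```

Call:
arm_command --motion '[[[0.001,0.2,0,0,-0.5],[0.005,0.4,0,0,-0.5],[0.01,0.495,0,0,-0.5],[0.01,0.495,0.12,0,-0.5],[0.01,0.495,0.28,0,-0.5],[0.01,0.495,0.42,0,-0.5],[0.01,0.495,0.5,0,-0.5],[0.01,0.495,0.515,0,-0.5]]]'

```text
clock: 25.98
tcp_pos: [0.5157, -0.0934, 0.0593]
orientation: [1.0, 0.017, -0.012, 0.002]
wrist_force: [0.2, 0.6, 0.3]
finger_gap: 0.0359
```

Call:
arm_command --motion '[[[0,0,0.006,0,-0.5],[0,0,0.01,0,-0.5],[0,0,0.014,0,-0.5],[0,0,0.014,0,-0.5]]]'

```text
clock: 26.48
tcp_pos: [0.5158, -0.0935, 0.0561]
orientation: [1.0, 0.017, -0.011, 0.003]
wrist_force: [0.3, -1.3, -0.9]
finger_gap: 0.0354
```

Call:
arm_command --motion '[[[0,0,0.006,0,-0.5],[0,0,0.012,0,-0.5],[0,0,0.014,0,-0.5],[0,0,0.014,0,-0.5]]]'

```text
clock: 26.98
tcp_pos: [0.5157, -0.0936, 0.0525]
orientation: [1.0, 0.017, -0.011, 0.002]
wrist_force: [0.6, 0.2, -0.6]
finger_gap: 0.0359
```

Call:
arm_command --motion '[[[0,0,0.003,0,-0.5],[0,0,0.006,0,-0.5],[0,0,0.006,0,-0.5]]]'

```text
clock: 27.35
tcp_pos: [0.516, -0.0936, 0.0516]
orientation: [1.0, 0.017, -0.011, 0.003]
wrist_force: [-1.6, -0.7, 11.0]
finger_gap: 0.0357
```

Contact. Release, rise, and move clear.

Call:
arm_command --motion '[[[0,0,0,0,-0.1],[0,0,0,0,0.1],[0,0,0,0,0.3],[0,0,0,0,0.4],[0,0,-0.1,0,0.4],[0,0,-0.3,0,0.4],[0,0,-0.55,0,0.4],[0,0,-0.75,0,0.4]]]'

```text
clock: 28.35
tcp_pos: [0.5203, -0.0923, 0.2415]
orientation: [1.0, 0.017, -0.011, 0.003]
wrist_force: [0.9, -0.9, -1.1]
finger_gap: 0.066
```

Call:
arm_command --motion '[[[0,-0.2,0,0,0.4],[0,-0.4,0,0,0.4],[0,-0.5,0,0,0.4],[0,-0.5,0,0,0.4]]]'

```text
clock: 28.85
tcp_pos: [0.5158, 0.0345, 0.241]
orientation: [1.0, 0.018, -0.01, 0.003]
wrist_force: [0.1, -1.6, 0.2]
finger_gap: 0.0655
```

Run:
```python
from workcell import *
from h import *
s,d=grab_frame('scene'); t,td=grab_frame('top')
a=cv2.resize(s[100:280,130:470,::-1],(640,339),interpolation=2); b=cv2.resize(t[150:270,120:420,::-1],(640,256),interpolation=2)
cv2.imwrite('pics/end.png',np.clip(np.vstack([a,b])*1.5,0,255).astype(np.uint8)); print(state()['tcp_pos'],state()['wrist_force'])
```

```text
[0.5161 0.0319 0.2408] [-0.1101 -0.1704 -0.2184]
```

View pics/end.png

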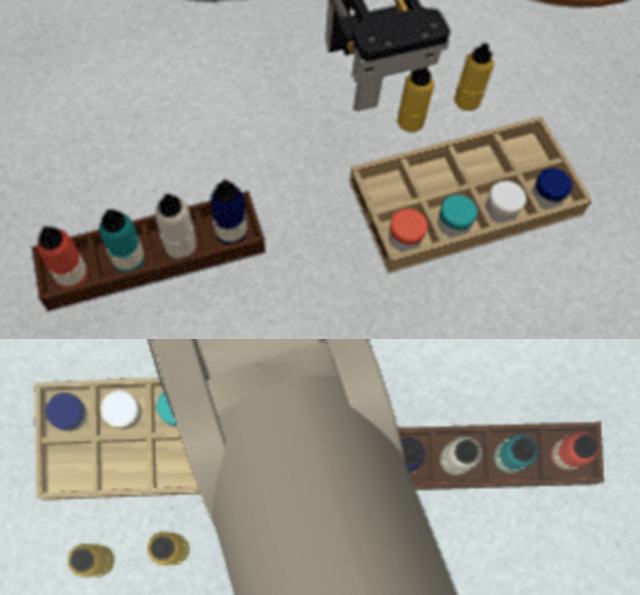

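All four bottles stand upright in order (scene crop, right to left: navy, white, turquoise, coral). The jars and yellow bottles are untouched, and the arm is clear.

```bash
python3 -c "
from workcell import *
print(close_job())"
```

```text
the job is handed in; nothing more can be done
None
```

The four bottles are in the pouring rack, one to a compartment. From left to right, seen from the robot, they are navy, white, turquoise, coral, the same order as before. I handed the job in at about 29 s of the 106 s allowed.

**Placing:** I lowered each bottle until the wrist force showed it touching the floor (11–26 N), then released it.

**Last check:** The final scene picture shows all four upright, the jars in the back row and the yellow look-alikes where they stood. In the last top view the arm hid part of both racks, so the right-hand jars and most of the navy bottle were confirmed from the scene camera only. I took no picture after handing in.

**What disagreed:**
- **Heights:** Those worked out from the top and scene cameras came out low, by about 4–7 mm for the bottles and jars and 9–19 mm for the rack rims. The top and wrist pair was worse, up to about 27 mm low at the bottles and up to 55 mm off at the white jar. I set the grip and lowering heights from the given sizes, the wrist depth reading and the contact force instead.
- **Turquoise grip:** The gripper took this bottle about 5 mm off centre. I allowed for that when placing it.
- **Tool tilt:** The tool had tilted about 1.3° by the last bottle (navy). I left that uncorrected, and the bottle stands upright.

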